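# Set the pour-over stand's arm to the gauge with its knurled collar

### The arm

A 6-joint arm with a two-finger parallel gripper is mounted at the origin on a cart in front of the work surface, level with it; the furniture and walls round the work are solid. World frame = base frame: x ahead of the robot, y to its left, z up, the work surface at z = 0. Lengths are in m, angles in rad, forces in N, time in s.
With the tool pointing down it reaches from about 0.35 to 0.875 m from the base axis. Payload 4.2 kg.
Tool frame: the origin (TCP) lies midway between the tips of the shut fingers; the grasp point (between the pads) lies grip_depth behind it (grip_depth is the distance from the TCP to the grasp point, in m); z points along the fingers, y is the line along which they close (so a half turn about z gives the same grasp; the last joint's range is limited). The gripper opens to 85 mm and grips with 20 to 120 N. Pads are 22 mm wide; open, the fingers measure 114 mm over their backs; the gripper's body (76 mm by 85 mm) begins 54 mm behind the grasp point. The pads swing forward as they close: fully open they stand 13 mm farther back than shut.
Start: joints at [1.501, 0.385, 0.008, 0, -1.194, -0.259], TCP at [0.202, 0.592, 0.231] pointing down, gripper open.
Joint ranges: [-3.14, 3.14], [-1.21, 2.06], [-1.07, 1.41], [-3.16, 2.05], [-2.99, -0.16], [-3.1, 3.1]. Speed limits (rad/s): [2.79, 2.79, 3.14, 3.14, 3.14, 3.14].

### API

Orientations are given as a unit quaternion [x, y, z, w].
In Python, from plant import state, camera, camera_model, job_done, grip_depth gives the robot as it stands. The module is installed in compiled form; this text tells all that it offers.
- The arm moves only by the tool servo_tool, never from a script. Its argument "commands" is text: rows parted by semicolons, each of 4 numbers parted by spaces: the shift along the tool's x, y, z in cm, then the turn about the tool's z in rad. In form: dx dy dz turn; .... A call has 1 to 8 rows; each row is the pose to reach, as a shift and turn from the pose commanded when the call began, along the tool's axes at that moment; what a row does not reach only later rows make up. A row lasts 1/12 s, in which the tool goes at most 41.7 mm and 7.16 degrees, less where a joint would pass 70% of its speed; a pose out of reach is approached as far as the arm can. A call with a gripper value outside its range is refused whole. "hand" is the finger opening in cm, from 0 to 8.54, set as the call begins (left out, the last holds). The fingers move at their own pace and stop on an object; "grip_force" is the grip in N (left out, the last holds). Time passes only in rows, so rows that repeat a pose let the fingers close. It gives the time, the measured TCP pose, the force, the opening and the grip force at its end, in the units of the state.
- state(): the state, without advancing time (a new reading comes with each control period).
- camera(name): name is "scene" or "side" or "wrist"; returns the picture (420x560x3 uint8, red, green, blue); there is no depth.
- camera_model(name): a dict with "camera_matrix" (3x3 intrinsics, pixels), "eye" and "attitude" of the camera in the world. Camera axes: x right, y down, z forward; pixel columns grow to the right and rows downward; lengths in m; the calibration is good to about 2 mm. A picture is of the moment at which its call begins: read the wrist's pose just before it. camera_model takes no time and is no camera call; for the wrist camera it gives the pose at the moment of the call.
- job_done(): hands the job in; it is judged then, once.
The state is a dict: "time": time; "joint_positions": joint angles; "qvel": joint speeds; "effort": joint torques, N m; "eef_pos": TCP position; "tcp_rot": TCP orientation; "ft_force": force on the tool from outside, world axes, zero at the start; "wrist_torque": the same for the moment, N m; "gripper_width": finger opening in m; "gripper_force": force on a finger pad.
Only numpy, scipy, OpenCV 4.12 (cv2) and the standard library are available. Lean on these libraries where they do the work, as an engineer would, in place of code of your own. Each camera call takes 0.05 s, during which the arm holds its last target. There are 200 camera calls.

### The job

Stand the aluminium setting gauge on the pour-over stand's base, with its block centred on the inlaid brass ring under the arm's rubber foot and its red handle towards the front, clear of the arm. Then spin the knurled brass collar clockwise to bring the arm down until the foot nips the block with about 10 newtons, never more than 20, and let go with the gauge left nipped there. Leave the hare, the tin egg and the gold egg where they are.

Things in the scene. Friction and masses are not known exactly. Their poses are not given: they have to be found in the camera images.
- stand: Pour-over stand, fixed: dark wooden base 145 x 170 x 12 mm with a steel threaded rod (16 mm) up to 147 mm above the table. Origin on the rod's axis at table height; +z up; its arm reaches along the stand's own -y; its own -x is its front. The base spans x -93 to +53 mm and y -115 to +55 mm.
- seat (a point): Centre of the inlaid brass ring (42 mm) on the base's upper face, 12 mm above the table, 60 mm from the rod along the stand's -y; straight below the foot. Axes as the stand's.
- dripper_arm: White arm, 20 mm wide, 14 mm thick, with a hub on the rod and an empty brass dripper ring (90 mm across, centred 150 mm from the rod). Origin on the rod's axis at the arm's underside, axes as the stand's. It does not turn; it only goes down or up with the collar, and cannot be pushed down by hand: the thread holds itself.
- foot_mount (a point): Point on the arm's underside, 60 mm from the rod, where the round black rubber foot (18 mm wide) hangs. The free foot's lower face is 19 to 26 mm below this point: how far its holder is screwed out differs each time and is not measured. The foot is sprung, 4 N per mm. At the start 7.5 to 18 mm are free between the foot and a gauge put under it.
- collar_grip (a point): On the axis of the knurled brass collar (43 mm across, 24 mm high) round the rod, 2 mm above its mid-height and 40 mm above the arm's underside: grip across the collar here from above, the rod between the fingers (the rod ends 23 to 45 mm above this point). A neck 24 mm across and 12 mm high lies between collar and arm.
- collar (a joint): Turn of the collar in rad, growing clockwise seen from above, 0 at its highest place, at most 4.6; starts at 0 to 0.5. Clockwise lowers collar and arm together, 36 mm a turn (5.73 mm per rad), so the grip must follow down. Turning takes about 0.13 N m (friction, both ways), and each newton on the foot adds 0.0057 N m. It stays where it is left.
- gauge: Loose aluminium setting gauge, 0.3 kg: a block 32 x 32 mm, 35 mm high, with a flat bridge (12 mm high, 22 mm wide) along its own -x to an upright handle 65 mm from the block. Origin under the block's centre, +z up.
- gauge_top (a point): Centre of the upper face of the gauge's block, 35 mm above its underside.
- gauge_handle (a point): Grip point of the gauge's red handle: upright cylinder 17 mm across, from 56 to 98 mm above the gauge's underside; the point is 78 mm up on its axis, 65 mm from the block's centre along the gauge's -x. Grip it from above.
- hare: Small white hare, 49 x 54 x 82 mm, stands loose behind the stand; leave it. Origin under its centre.
- tin_egg: Rose-coloured tin egg with a yellow bow, 71 x 59 x 95 mm, stands loose in front; leave it. Origin under its centre.
- gold_egg: Gold foil egg, 42 x 33 x 32 mm, lies loose to the left of the stand; leave it. Origin under its centre.

How it is judged:
By the outcome, as a careful person would: the job done as asked, in the order asked, and still so for the second after the job is handed in, with the robot touching nothing.
It also fails if it takes over 72 s, if anything falls off the work surface, if the arm or the gripper's body presses on something with over 40 N, if the wrist force passes 120 N, or if a joint passes its speed limit or range.

## Working session

There is one attempt and no reset: what is moved stays moved. The work goes in short steps, Python scripts to look and compute and a tool call to move; the robot and the scene stay as the last step left them, time stands still between calls to the robot, and variables do not carry over. Pictures are saved under pics/ and viewed, at most 10 in all, crops included, and the job is handed in when it is done.

Besides the shell and the picture viewer there is one more tool, called after ">>>" in YAML: its name, and indented under it one key for each argument. servo_tool: Moves the arm, as the interface text tells. Its arguments: {"type":"object","properties":{"commands":{"type":"string"},"hand":{"type":"number"},"grip_force":{"type":"number"}},"required":["commands"]}

```bash
mkdir -p pics; python3 - <<'E'
from plant import *
import cv2,numpy as np
s=state();print(s);print(grip_depth)
a=[]
for n in("scene","side","wrist"):
    m=camera_model(n);print(n,m);im=camera(n);cv2.imwrite(f"pics/{n}0.png",im[:,:,::-1])
E
```

```text
{'time': 0.0, 'joint_positions': array([ 1.50060224e+00,  3.85535544e-01,  6.60169360e-03, -5.42402481e-04,
       -1.19402279e+00, -2.58604213e-01]), 'qvel': array([-0.00118101,  0.00112475,  0.00036552,  0.00106037, -0.00046963,
       -0.00012063]), 'effort': array([-2.91559209e-04, -3.92285478e+01,  1.88403100e+01,  4.18605387e+00,
       -4.57885602e-03, -9.91214705e-06]), 'eef_pos': array([0.20159356, 0.59095208, 0.2302184 ]), 'tcp_rot': array([ 9.86499882e-01, -1.63758215e-01, -1.49346959e-04,  1.09907733e-03]), 'ft_force': array([ 0.26709559, -0.2330941 ,  0.25979121]), 'wrist_torque': array([ 0.02230007, -0.00150789, -0.05800461]), 'gripper_force': 0.0, 'gripper_width': 0.08506050282970376}
0.0187
scene {'camera_matrix': array([[450.37185688,   0.        , 278.48123316],
       [  0.        , 450.37185688, 209.17393326],
       [  0.        ,   0.        ,   1.        ]]), 'eye': array([-0.17503384, -0.58551162,  0.6667008 ]), 'attitude': array([ 0.80084804, -0.31324537,  0.18148665, -0.47705592])}
side {'camera_matrix': array([[487.23193141,   0.        , 264.8014694 ],
       [  0.        , 487.23193141, 210.00232942],
       [  0.        ,   0.        ,   1.        ]]), 'eye': array([0.18995238, 1.01243147, 0.71213725]), 'attitude': array([-0.16861556,  0.8671961 , -0.45943827,  0.09195752])}
wrist {'camera_matrix': array([[294.97963754,   0.        , 284.902752  ],
       [  0.        , 294.97963754, 209.31564869],
       [  0.        ,   0.        ,   1.        ]]), 'eye': array([0.27697745, 0.56655816, 0.37365006]), 'attitude': array([-0.57434454,  0.80333263,  0.12767351, -0.0921114 ])}
```

View pics/scene0.png

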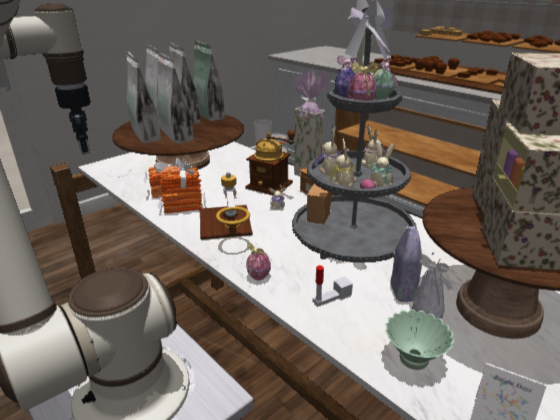

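View pics/side0.png

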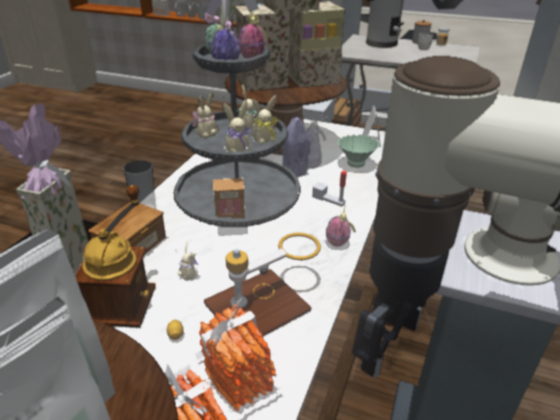

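The scene view shows the red handle at about (319,275), the block at (343,287) and the stand at about (230,220). The side view has the handle at (343,180), block at (320,188), collar at (237,262), brass dripper ring at (300,245) and base around (257,305). I'll enlarge both views to get corner pixels.

```bash
python3 - <<'E'
import cv2,numpy as np
a=cv2.imread("pics/side0.png");b=cv2.imread("pics/scene0.png")
r=lambda i,x,y,w,h,k:cv2.resize(i[y:y+h,x:x+w],None,fx=k,fy=k,interpolation=cv2.INTER_CUBIC)
p1=r(a,190,230,140,120,4) # 560x480
cv2.imwrite("pics/c1.png",p1)
p2=r(b,190,165,75,90,5); p3=r(b,300,255,65,60,6); p4=r(a,300,160,65,60,6)
o=np.zeros((600,800,3),np.uint8)
o[:450,:375]=p2; o[:360-60+0,390:780]=p3[:300]; o[300:600,390:780]=p4[:300]
cv2.imwrite("pics/c2.png",o)
E
```

```text
(no output)
```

View pics/c1.png

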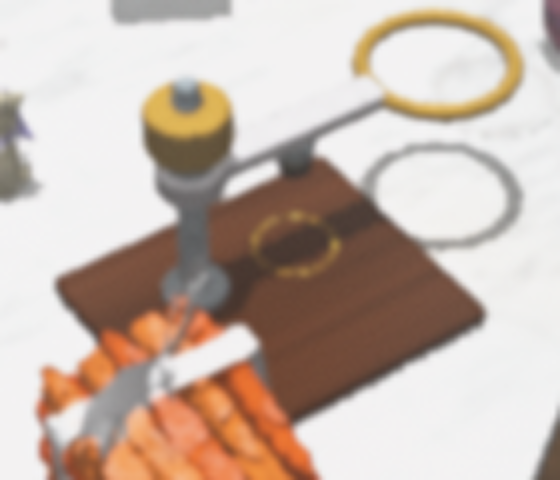

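View pics/c2.png

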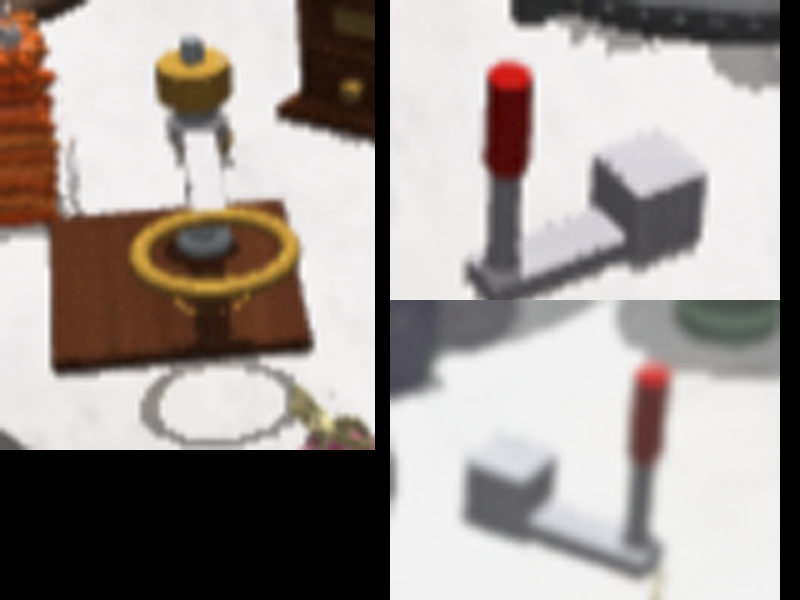

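In c1 (side ×4): inlaid ring centre at (295,244), base corners at (57,285), (320,160), (485,315), dripper ring centre at (438,64), and the rubber foot at (295,160). In c2: handle tops at (510,73) and (653,377), block tops at (650,165) and (510,457). Next I cast rays.

```bash
cat > h.py <<'E'
import numpy as np
from plant import *
from scipy.spatial.transform import Rotation as R
def ray(n,p,m=None):
    m=m or camera_model(n);d=R.from_quat(m["attitude"]).apply(np.linalg.solve(m["camera_matrix"],[p[0],p[1],1]))
    return m["eye"],d
def plane(n,p,z,m=None):
    e,d=ray(n,p,m);return e+d*(z-e[2])/d[2]
def tri(*r):
    A=0;b=0
    for e,d in r:
        d=d/np.linalg.norm(d);P=np.eye(3)-np.outer(d,d);A=A+P;b=b+P@e
    return np.linalg.solve(A,b)
E
python3 - <<'E'
from h import *
np.set_printoptions(precision=4,suppress=True)
S=lambda x,y:(x/4+189.6,y/4+229.6)
C=lambda x,y:(x/5+189.6,y/5+164.6)
G=lambda x,y:((x-390)/6+299.6,y/6+254.6)
H=lambda x,y:((x-390)/6+299.6,(y-300)/6+159.6)
print("seat",plane("side",S(295,244),.012))
print("corners side",*[plane("side",S(*p),.012) for p in((57,285),(320,160),(485,315))])
print("corners scene",*[plane("scene",C(*p),.012) for p in((53,217),(285,204),(312,345),(55,358))])
print("dripper",tri(ray("side",S(438,64)),ray("scene",C(215,252))))
print("collar top",tri(ray("side",S(188,117)),ray("scene",C(194,72))))
print("rod top",tri(ray("side",S(186,86)),ray("scene",C(191,43))))
print("handle top",tri(ray("scene",G(510,73)),ray("side",H(653,377))),plane("scene",G(510,73),.098),plane("side",H(653,377),.098))
print("block top",tri(ray("scene",G(650,165)),ray("side",H(510,457))),plane("scene",G(650,165),.035),plane("side",H(510,457),.035))
print(R.from_quat(state()["tcp_rot"]).as_matrix())
E
```

```text
seat [0.4737 0.3317 0.012 ]
corners side [0.5735 0.4036 0.012 ] [0.4858 0.2662 0.012 ] [0.3677 0.3432 0.012 ]
corners scene [0.4616 0.4733 0.012 ] [0.5756 0.389  0.012 ] [0.4825 0.2497 0.012 ] [0.371  0.3359 0.012 ]
dripper [0.4252 0.2564 0.0897]
collar top [0.5075 0.3808 0.1252]
rod top [0.5074 0.3811 0.1436]
handle top [ 0.4153 -0.0617  0.0963] [ 0.4157 -0.0627  0.098 ] [ 0.4132 -0.0569  0.098 ]
block top [ 0.4788 -0.0785  0.0321] [ 0.4766 -0.0806  0.035 ] [ 0.4771 -0.0732  0.035 ]
[[ 0.9464 -0.323  -0.0004]
 [-0.323  -0.9464 -0.0016]
 [ 0.0001  0.0017 -1.    ]]
```

>>> servo_tool:
  commands: "4 3 0 0.12; 8 6 0 0.24; 12 9 0 0.36; 16 12 0 0.48; 20 15 0 0.6; 24 18 0 0.72; 27 21 0 0.84; 30 24 0 0.96"
  hand: 8

```text
time: 0.82
eef_pos: [0.3844, 0.3106, 0.2312]
tcp_rot: [0.798, -0.603, -0.0, 0.0]
ft_force: [1.3, 0.5, 0.1]
gripper_width: 0.0801
gripper_force: 0.0
```

```bash
cat >> h.py <<'E'
def go(x,y,z,yaw):
    s=state();M=R.from_quat(s["tcp_rot"]).as_matrix();d=M.T@(np.array([x,y,z])-s["eef_pos"])*100
    c=np.arctan2(M[1,0],M[0,0]);t=-(np.radians(yaw)-c);t=(t+np.pi)%(2*np.pi)-np.pi
    print("t%.2f"%s["time"],"pos",s["eef_pos"].round(4),"yaw %.1f"%np.degrees(c),"-> d",d.round(2),"turn %.3f"%t,"j6 %.2f"%s["joint_positions"][5])
E
python3 -c "
from h import *
go(.42,-.062,.20,-106)"
```

```text
t0.82 pos [0.3844 0.3106 0.2312] yaw -74.2 -> d [36.82  6.74  3.12] turn 0.556 j6 -0.73
```

>>> servo_tool:
  commands: "4 0.8 0.4 0.1; 8 1.6 0.8 0.2; 12 2.4 1.2 0.3; 16 3.2 1.6 0.4; 20 4 2 0.5; 24 4.8 2.4 0.55; 28 5.6 2.8 0.55; 31 6 3 0.55"

```text
time: 1.48
eef_pos: [0.4111, -0.0046, 0.2009]
tcp_rot: [-0.606, 0.796, 0.0, -0.0]
ft_force: [0.5, 0.3, -0.5]
gripper_width: 0.0801
gripper_force: 0.0
```

```bash
python3 -c "
from h import *
go(.42,-.062,.20,-106)"
```

```text
t1.48 pos [ 0.4111 -0.0046  0.2009] yaw -105.4 -> d [ 5.3  -2.38  0.09] turn 0.010 j6 -0.66
```

>>> servo_tool:
  commands: "2.5 -1.2 0 0.01; 5.3 -2.4 0.1 0.01; 5.3 -2.4 0.1 0.01; 5.3 -2.4 0.1 0.01"

```text
time: 1.82
eef_pos: [0.4211, -0.0608, 0.2]
tcp_rot: [-0.601, 0.799, 0.0, -0.0]
ft_force: [-0.6, 0.5, -0.1]
gripper_width: 0.0798
gripper_force: 0.0
```

```bash
python3 - <<'E'
from h import *
import cv2
go(.415,-.0605,.079,-106)
m=camera_model("wrist");im=camera("wrist");cv2.imwrite("pics/w1.png",im[:,:,::-1])
import pickle;pickle.dump(m,open("w1.pkl","wb"))
E
```

```text
t1.82 pos [ 0.4211 -0.0608  0.2   ] yaw -106.1 -> d [ 0.14  0.59 12.1 ] turn -0.002 j6 -0.52
```

View pics/w1.png

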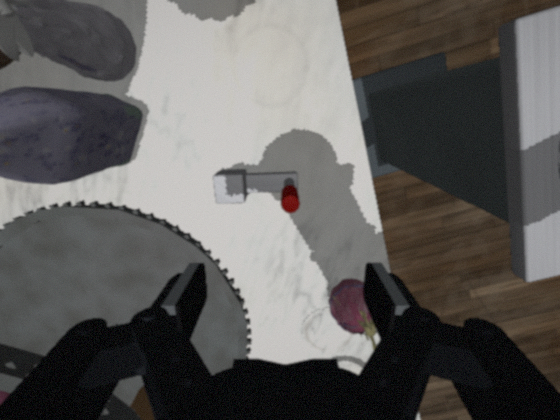

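The wrist view shows the handle top at about (291,205), the block's light top at about (229,187), and the bridge between them. Masks will refine these.

```bash
python3 - <<'E'
from h import *
import cv2,pickle
np.set_printoptions(precision=4,suppress=True)
m=pickle.load(open("w1.pkl","rb"));im=cv2.imread("pics/w1.png").astype(int)
b,g,r=im[...,0],im[...,1],im[...,2]
red=(r-np.maximum(g,b)>60);y,x=np.nonzero(red);k=(x>270)&(x<310)&(y>150)&(y<230);print(x[k].min(),x[k].max(),y[k].min(),y[k].max())
top=red&(r>170);y,x=np.nonzero(top);k=(x>270)&(x<310)&(y>150)&(y<230);c=(x[k].mean(),y[k].mean());print("top",c,k.sum(),plane("wrist",c,.098,m),plane("wrist",c,.090,m))
print(r[187,206:256]); print(r[162:212:1,228])
for z,l in((.035,0),):
  for p in((213,173),(243,170),(246,200),(217,203)): print(p,plane("wrist",p,z,m))
print(m)
E
```

```text
282 298 194 211
top (np.float64(nan), np.float64(nan)) 0 [nan nan nan] [nan nan nan]
[201 201 201 201 202 203 197 181 172 175 184 185 184 181 187 186 187 183
 178 156 129 107 105 105 106 107 107 107 107 104 106 106 107 108 107 109
  98  80  62  64  78 102 111 112 108 107 105 109 113 106]
[199 202 201 207 200 181 139  96  70  61  55  66  76  91 105 111 110 108
 107 105 106 108 104 108 108 105 105 104 107 111 115 115 134 162 179 182
 184 183 182 180 176 183 196 203 203 201 201 202 203 206]
(213, 173) [ 0.4884 -0.0993  0.035 ]
(243, 170) [ 0.4569 -0.0935  0.035 ]
(246, 200) [ 0.4643 -0.0613  0.035 ]
(217, 203) [ 0.4958 -0.0669  0.035 ]
{'camera_matrix': array([[294.9796,   0.    , 284.9028],
       [  0.    , 294.9796, 209.3156],
       [  0.    ,   0.    ,   1.    ]]), 'eye': array([ 0.399 , -0.1363,  0.3433]), 'attitude': array([0.1388, 0.9777, 0.156 , 0.0215])}<stdin>:7: RuntimeWarning: Mean of empty slice.
  ret = ret.dtype.type(ret / rcount)
```

```bash
python3 - <<'E'
from h import *
import cv2,pickle
np.set_printoptions(precision=4,suppress=True)
m=pickle.load(open("w1.pkl","rb"));im=cv2.imread("pics/w1.png").astype(int)
print(im[190:216,290,2]-im[190:216,290,1]);print(im[190:216,290,2]);print(im[203,276:304,2]-im[203,276:304,1])
for p in((290,202),(290.3,203)): print(plane("wrist",p,.098,m))
E
```

```text
[50 55 50 51 58 65 80 86 88 87 88 89 88 87 89 88 84 88 82 85 87 76 48 17
  6  0]
[ 60  57  59  60  68  88 105 118 115 113 110 114 110 113 108 106 107 105
 105 107 102 104 105 117 129 139]
[ 3  1  2  2  9 28 66 84 99 86 92 88 91 85 87 88 90 87 87 85 87 84 68 38
 10  3  1 -1]
[ 0.4149 -0.0643  0.098 ]
[ 0.4149 -0.0634  0.098 ]
```

>>> servo_tool:
  commands: "0.2 0.6 3 -0.02; 0.4 0.6 6 -0.02; 0.4 0.6 9 -0.02; 0.4 0.6 11.5 -0.02; 0.4 0.6 13 -0.02; 0.4 0.6 14 -0.02; 0.4 0.6 14 -0.02"

```text
time: 2.45
eef_pos: [0.4131, -0.0608, 0.0585]
tcp_rot: [-0.611, 0.792, 0.001, -0.002]
ft_force: [-0.1, -0.7, 0.1]
gripper_width: 0.0804
gripper_force: 0.0
```

```bash
python3 - <<'E'
from h import *
go(.415,-.0625,.060,-105)
E
```

```text
t2.45 pos [ 0.4131 -0.0608  0.0585] yaw -104.7 -> d [ 0.12 -0.23 -0.15] turn 0.006 j6 -0.50
```

>>> servo_tool:
  commands: "0.1 -0.2 -0.1 0; 0.1 -0.2 -0.1 0; 0.1 -0.2 -0.1 0"

```text
time: 2.7
eef_pos: [0.4173, -0.0626, 0.0623]
tcp_rot: [-0.611, 0.792, -0.001, 0.001]
ft_force: [-0.2, 0.5, 0.9]
gripper_width: 0.0798
gripper_force: 0.0
```

>>> servo_tool:
  commands: "0 0 0 0; 0 0 0 0; 0 0 0 0; 0 0 0 0; 0 0 0 0; 0 0 0 0; 0 0 0 0; 0 0 0 0"
  hand: 0
  grip_force: 70

```text
time: 3.37
eef_pos: [0.4162, -0.0632, 0.0616]
tcp_rot: [-0.61, 0.792, 0.0, -0.0]
ft_force: [-2.6, 1.4, 5.3]
gripper_width: 0.0156
gripper_force: 68.1
```

>>> servo_tool:
  commands: "0 0 -0.3 0; 0 0 -1 0; 0 0 -2 0; 0 0 -3 0; 0 0 -4.5 0; 0 0 -6 0; 0 0 -8 0; 0 0 -8 0"

```text
time: 4.03
eef_pos: [0.4185, -0.0628, 0.1445]
tcp_rot: [-0.611, 0.792, -0.002, 0.003]
ft_force: [1.5, -0.2, -2.6]
gripper_width: 0.0153
gripper_force: 68.7
```

```bash
python3 - <<'E'
from h import *
import cv2,pickle
go(.4,.1,.16,-123)
print(state()["gripper_width"])
m=camera_model("wrist");im=camera("wrist");cv2.imwrite("pics/w2.png",im[:,:,::-1])
pickle.dump(m,open("w2.pkl","wb"));print(state()["eef_pos"])
E
```

```text
t4.03 pos [ 0.4185 -0.0628  0.1445] yaw -104.7 -> d [-15.28   5.92  -1.55] turn 0.319 j6 -0.50
0.015276553345367212
[ 0.41738187 -0.06282152  0.14269357]
```

View pics/w2.png

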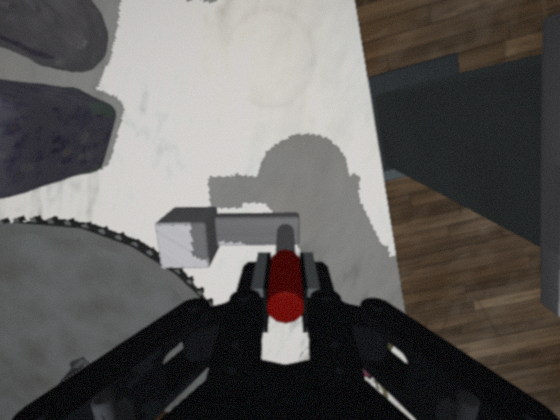

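The gauge is held, with the bridge level in the image (213 to 243 rows), so it lines up with the tool. The block top is at about (185,245) and the handle top at (286,305).

```bash
python3 - <<'E'
from h import *
import pickle
np.set_printoptions(precision=4,suppress=True)
m=pickle.load(open("w2.pkl","rb"))
print(m["eye"],R.from_quat(m["attitude"]).as_matrix())
for p in((157,223),(210,220),(212,268),(161,266)): print(plane("wrist",p,.1165,m))
print("bridge",plane("wrist",(217,213),.093,m),plane("wrist",(298,213),.093,m))
print("egg",plane("side",(339,242),0),plane("scene",(259,276),0))
for p in((196,208),(163,197),(200,180),(201,195)):print("carrot",plane("scene",p,0))
for p in((250,400),(275,385),(205,320),(237,335)):print("carrotside",plane("side",p,0.0),plane("side",p,.05))
go(.353,.412,.20,-123.9)
E
```

```text
[ 0.3971 -0.139   0.2875] [[-0.967   0.2399  0.0857]
 [ 0.2546  0.9187  0.3019]
 [-0.0063  0.3137 -0.9495]]
[ 0.4918 -0.0961  0.1165]
[ 0.4591 -0.0896  0.1165]
[ 0.469  -0.0576  0.1165]
[ 0.5008 -0.0674  0.1165]
bridge [ 0.4612 -0.0866  0.093 ] [ 0.4065 -0.0723  0.093 ]
egg [0.3746 0.1002 0.    ] [0.3822 0.102  0.    ]
carrot [0.4638 0.5017 0.    ]
carrot [0.4271 0.6399 0.    ]
carrot [0.5893 0.6674 0.    ]
carrot [ 0.5258  0.5666 -0.    ]
carrotside [0.4007 0.5682 0.    ] [0.3859 0.5994 0.05  ]
carrotside [0.3728 0.5257 0.    ] [0.3599 0.5599 0.05  ]
carrotside [0.5532 0.4388 0.    ] [0.5277 0.479  0.05  ]
carrotside [ 0.4791  0.4499 -0.    ] [0.4588 0.4894 0.05  ]
t4.08 pos [ 0.4174 -0.0628  0.1427] yaw -104.8 -> d [-44.28  18.32  -5.7 ] turn 0.334 j6 -0.50
```

>>> servo_tool:
  commands: "-1 0.4 -2 0; -3 1.2 -4 0; -6 2.5 -6 0.04; -9 3.7 -7 0.08; -12 5 -7 0.12; -15 6.2 -7 0.16; -18 7.5 -7 0.2; -21 8.7 -7 0.24"

```text
time: 4.75
eef_pos: [0.3841, 0.1631, 0.2098]
tcp_rot: [-0.51, 0.86, 0.0, -0.001]
ft_force: [1.5, 0.6, -3.9]
gripper_width: 0.015
gripper_force: 68.9
```

```bash
python3 -c "
from h import *
go(.353,.412,.20,-124.4)"
```

```text
t4.75 pos [0.3841 0.1631 0.2098] yaw -118.7 -> d [-20.35  14.67   0.96] turn 0.100 j6 -1.29
```

>>> servo_tool:
  commands: "-3 2.2 0 0.03; -6 4.4 0 0.06; -9 6.6 0.3 0.1; -12 8.8 0.6 0.1; -15 11 1 0.1; -18 13 1 0.1; -20 14.4 1 0.1; -20.4 14.7 1 0.1"

```text
time: 5.42
eef_pos: [0.3532, 0.4152, 0.1987]
tcp_rot: [-0.469, 0.883, -0.0, -0.001]
ft_force: [0.3, -0.6, -3.5]
gripper_width: 0.0152
gripper_force: 68.9
```

>>> servo_tool:
  commands: "0 0 0 0; 0 0 0 0; 0 0 0 0"

```text
time: 5.67
eef_pos: [0.3538, 0.41, 0.2003]
tcp_rot: [-0.467, 0.884, -0.001, -0.001]
ft_force: [-0.4, 0.0, -4.0]
gripper_width: 0.0159
gripper_force: 68.9
```

```bash
python3 - <<'E'
from h import *
import cv2,pickle
go(.353,.412,.078,-124.4)
m=camera_model("wrist");im=camera("wrist");cv2.imwrite("pics/w3.png",im[:,:,::-1])
pickle.dump(m,open("w3.pkl","wb"))
E
```

```text
t5.67 pos [0.3538 0.41   0.2003] yaw -124.3 -> d [-0.15  0.18 12.23] turn 0.001 j6 -1.76
```

View pics/w3.png

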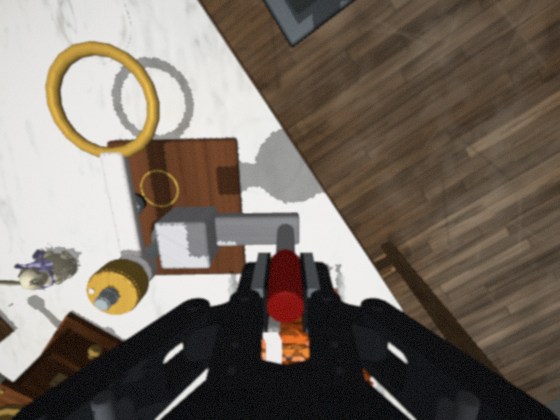

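The picture shows the base with its right edge running (238,139) to (243,272). The inlaid ring is at about (159,188), the dripper ring at (102,99), the foot at (140,200), and the held block at (185,245).

```bash
python3 - <<'E'
from h import *
import pickle,cv2
np.set_printoptions(precision=4,suppress=True)
m=pickle.load(open("w3.pkl","rb"))
P=lambda p,z:plane("wrist",p,z,m)
im=cv2.imread("pics/w3.png");hsv=cv2.cvtColor(im,cv2.COLOR_BGR2HSV)
mk=((hsv[...,0]>12)&(hsv[...,0]<32)&(hsv[...,1]>120)&(hsv[...,2]>90)).astype(np.uint8)
sub=np.zeros_like(mk);sub[165:212,135:185]=mk[165:212,135:185];q=cv2.findNonZero(sub);print(len(q),cv2.boundingRect(q))
h=cv2.convexHull(q);e=cv2.fitEllipse(h);print(e,"seat",P(e[0],.012))
sub=np.zeros_like(mk);sub[35:160,40:162]=mk[35:160,40:162];h=cv2.convexHull(cv2.findNonZero(sub));e=cv2.fitEllipse(h);print(e,"dripper",P(e[0],.082),P(e[0],.09))
a,b=P((238,139),.012),P((244,272),.012);d=b-a;print("front edge",a,b,np.linalg.norm(d),"yaw",np.degrees(np.arctan2(d[1],d[0]))-90)
print("rod top",P((104,299),.147))
bc=[P(p,.174) for p in((159,224),(212,221),(211,267),(160,266))];c=np.mean(bc,0);print("block",c,"rel",c-state()["eef_pos"])
E
```

```text
499 (136, 165, 49, 43)
((161.413818359375, 182.60479736328125), (48.39208984375, 59.92934036254883), 99.27256774902344) seat [0.4684 0.3279 0.012 ]
((102.92355346679688, 101.0301742553711), (101.66764068603516, 128.79786682128906), 141.47145080566406) dripper [0.4284 0.2518 0.082 ] [0.4247 0.2547 0.09  ]
front edge [0.3662 0.3385 0.012 ] [0.4596 0.4743 0.012 ] 0.1648530233226888 yaw -34.499927157078524
rod top [0.5024 0.3795 0.147 ]
block [0.405  0.3753 0.174 ] rel [ 0.051  -0.0348 -0.0268]
```

```bash
python3 - <<'E'
from h import *
import pickle,cv2
np.set_printoptions(precision=4,suppress=True)
m=pickle.load(open("w3.pkl","rb"))
P=lambda p,z:plane("wrist",p,z,m)
im=cv2.imread("pics/w3.png");hsv=cv2.cvtColor(im,cv2.COLOR_BGR2HSV)
roi=im[160:215,130:190]
# ring = pixels brighter (green channel) than local wood
g=im[...,1].astype(int);k=g-cv2.medianBlur(im[...,1],15).astype(int)
for t in(15,25,35):
    mk=(k>t)&(hsv[...,0]>10)&(hsv[...,0]<40);y,x=np.nonzero(mk[164:214,138:186]);x+=138;y+=164
    d=np.hypot(x-159.5,y-188.5);s=(d>13)&(d<24);pts=np.c_[x,y][s].astype(np.float32)
    e=cv2.fitEllipse(pts);print(t,len(pts),e,P(e[0],.012))
E
python3 -c "
import cv2
im=cv2.imread('pics/w3.png');cv2.imwrite('pics/c3.png',cv2.resize(im[120:280,90:250],None,fx=3.5,fy=3.5,interpolation=2))"
```

```text
15 365 ((159.0776824951172, 187.9205780029297), (33.78565216064453, 38.781227111816406), 127.017822265625) [0.4748 0.3311 0.012 ]
25 267 ((159.0198974609375, 187.96327209472656), (33.57392883300781, 38.46369171142578), 127.48271179199219) [0.4749 0.3311 0.012 ]
35 186 ((159.0562744140625, 188.0015106201172), (33.55656051635742, 38.505775451660156), 127.37699127197266) [0.4749 0.3311 0.012 ]
```

View pics/c3.png

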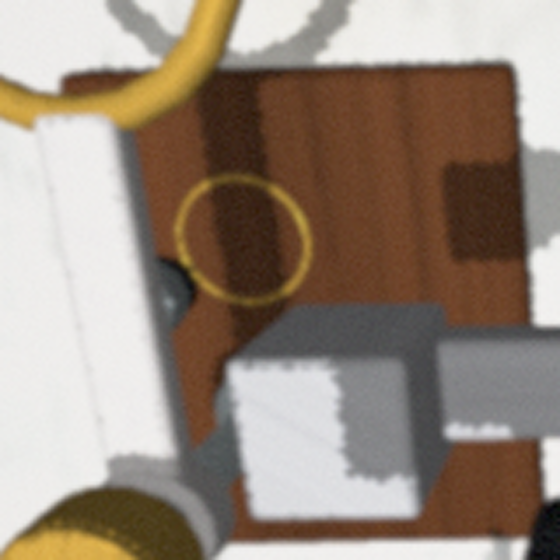

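c3 gives the block-top corners at (228,362), (405,358), (420,515), (252,520), the ring centred at (244,239), and the foot at about (175,292).

```bash
python3 - <<'E'
from h import *
import pickle
np.set_printoptions(precision=4,suppress=True)
m=pickle.load(open("w3.pkl","rb"))
P=lambda p,z:plane("wrist",p,z,m)
s=state();M=R.from_quat(s["tcp_rot"]).as_matrix()
z=s["eef_pos"][2]-.0616+.035
bc=[P((x/3.5+89.6,y/3.5+119.6),z) for x,y in((228,362),(405,358),(420,515),(252,520))];c=np.mean(bc,0)
print(np.round(bc,4),np.linalg.norm(bc[1]-bc[0]),np.linalg.norm(bc[2]-bc[1]),"block in tool",M.T@(c-s["eef_pos"]))
print("handle top in tool",M.T@(P((286,306),s["eef_pos"][2]-.0616+.098)-s["eef_pos"]))
e=P((105,140),.012),P((238,138),.012); 
for q in(((65,75),(512,65)),((515,70),(540,540))):
    a,b=[P((x/3.5+89.6,y/3.5+119.6),.012) for x,y in q];d=b-a;print("edge",np.linalg.norm(d),np.degrees(np.arctan2(d[1],d[0])))
E
```

```text
[[0.4108 0.3533 0.1742]
 [0.3847 0.3702 0.1742]
 [0.402  0.3958 0.1742]
 [0.4282 0.3791 0.1742]] 0.03110495844683385 0.030862504895119235 block in tool [-0.0003 -0.0633  0.0266]
handle top in tool [ 0.001   0.0013 -0.0364]
edge 0.14061633726880504 146.90867724251612
edge 0.1669212970213315 55.89708096943143
```

```bash
python3 -c "
from h import *
go(.3724,.4002,.077,-124.4)"
```

```text
t5.72 pos [0.354  0.4101 0.2008] yaw -124.3 -> d [-0.24 -2.08 12.38] turn 0.001 j6 -1.76
```

>>> servo_tool:
  commands: "-0.2 -1 2 0; -0.2 -2.1 4 0; -0.2 -2.1 6 0; -0.2 -2.1 8 0; -0.2 -2.1 10 0; -0.2 -2.1 11 0; -0.2 -2.1 11.8 0; -0.2 -2.1 12 0"

```text
time: 6.38
eef_pos: [0.3725, 0.4005, 0.0805]
tcp_rot: [-0.467, 0.884, -0.0, -0.001]
ft_force: [-0.9, 0.0, -2.8]
gripper_width: 0.0153
gripper_force: 68.8
```

>>> servo_tool:
  commands: "0 0 0.2 0; 0 0 0.2 0; 0 0 0.2 0"

```text
time: 6.63
eef_pos: [0.3729, 0.402, 0.0803]
tcp_rot: [-0.468, 0.884, 0.001, 0.001]
ft_force: [-0.1, 0.3, -2.7]
gripper_width: 0.0153
gripper_force: 68.8
```

```bash
python3 -c "
from h import *
go(.3724,.4002,.0736,-124.4);print(state()['ft_force'],state()['wrist_torque'])"
```

```text
t6.63 pos [0.3729 0.402  0.0803] yaw -124.2 -> d [ 0.18 -0.06  0.67] turn 0.003 j6 -1.72
[-0.05262768  0.27500512 -2.67536744] [ 0.01835203  0.07919895 -0.01687674]
```

>>> servo_tool:
  commands: "0.1 0 0.2 0; 0.1 0 0.4 0; 0.1 0 0.4 0; 0.1 0 0.4 0"

```text
time: 6.97
eef_pos: [0.3719, 0.4005, 0.0753]
tcp_rot: [-0.467, 0.884, -0.0, -0.0]
ft_force: [-0.7, 0.0, -2.4]
gripper_width: 0.015
gripper_force: 68.8
```

```bash
python3 - <<'E'
from h import *
import cv2
go(.4205,.3679,.0765,-124.4)
print(state()['ft_force'],state()['wrist_torque'])
a=camera("side")[:,:,::-1];b=camera("wrist")[:,:,::-1]
go(.4205,.3679,.0765,-124.4)
o=np.hstack([cv2.resize(a[220:350,190:330],None,fx=3,fy=3,interpolation=2),cv2.resize(b[100:295,90:280],(380,390),interpolation=2)])
cv2.imwrite("pics/s4.png",o)
E
```

```text
t6.97 pos [0.3719 0.4005 0.0753] yaw -124.3 -> d [-0.04 -5.85 -0.12] turn 0.002 j6 -1.72
[-0.74896773  0.02420853 -2.36374035] [ 0.02689844  0.09189554 -0.04539571]
t7.07 pos [0.372  0.4007 0.0754] yaw -124.3 -> d [-0.02 -5.85 -0.11] turn 0.003 j6 -1.72
```

View pics/s4.png

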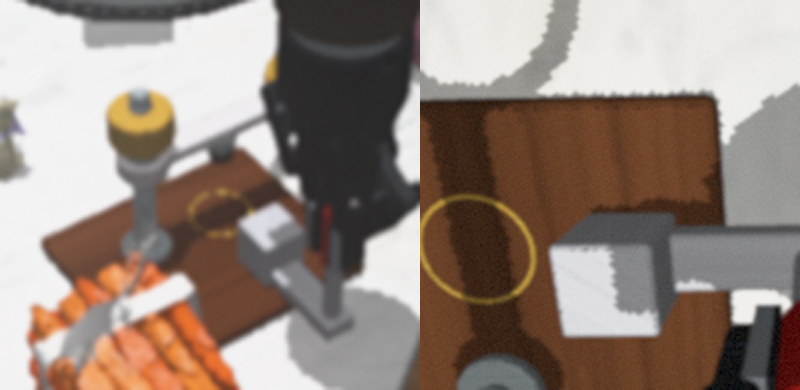

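The side view shows the block clear of the arm, over the front of the base. In the wrist panel the ring is at (478,249) and the block top at (607,291).

```bash
python3 - <<'E'
from h import *
np.set_printoptions(precision=4,suppress=True)
m=camera_model("wrist");P=lambda x,y,z:plane("wrist",((x-420)/2+89.75,y/2+99.75),z,m)
s=state();M=R.from_quat(s["tcp_rot"]).as_matrix()
r=P(478,249,.012);c=np.mean([P(x,y,s["eef_pos"][2]-.0616+.035) for x,y in((550,247),(655,247),(660,333),(562,338))],0)
print(r,c,"ring-block in tool",M.T@(r-c)*100)
E
```

```text
[0.4745 0.3314 0.012 ] [0.425  0.3657 0.0488] ring-block in tool [ 0.0553 -6.0241  3.6789]
```

>>> servo_tool:
  commands: "0 -0.6 -0.1 0; 0 -1.5 -0.1 0; 0 -2.4 -0.1 0; 0 -3.3 -0.1 0; 0 -4.2 -0.1 0; 0 -5.1 -0.1 0; 0 -5.7 -0.1 0; 0 -5.9 -0.1 0"

```text
time: 7.73
eef_pos: [0.4218, 0.3665, 0.0762]
tcp_rot: [-0.467, 0.884, -0.0, -0.0]
ft_force: [-0.6, 0.4, -2.9]
gripper_width: 0.0151
gripper_force: 68.8
```

>>> servo_tool:
  commands: "0 0 0 0; 0 0 0 0; 0 0 0 0"

```text
time: 7.98
eef_pos: [0.4205, 0.3675, 0.0763]
tcp_rot: [-0.468, 0.884, 0.0, -0.0]
ft_force: [-0.1, 0.6, -3.2]
gripper_width: 0.0151
gripper_force: 68.8
```

```bash
python3 - <<'E'
from h import *
for i in range(4):
    go(.4206,.3678,.0736,-124.4);print(state()['ft_force'],state()['wrist_torque']);camera("side")
E
```

```text
t7.98 pos [0.4205 0.3675 0.0763] yaw -124.2 -> d [-0.03  0.01  0.27] turn 0.003 j6 -1.61
[-0.09625072  0.58944064 -3.17361099] [ 0.03787577  0.08708075 -0.01782607]
t8.03 pos [0.4205 0.3676 0.0763] yaw -124.2 -> d [-0.02  0.    0.27] turn 0.003 j6 -1.61
[ 0.98340773  0.20726095 -4.07184921] [ 0.0868656   0.11932472 -0.00382141]
t8.08 pos [0.4205 0.3676 0.0763] yaw -124.2 -> d [-0.02 -0.    0.27] turn 0.003 j6 -1.61
[ 0.18906195 -0.52151207 -3.1650618 ] [ 0.08654605  0.10119968 -0.04134147]
t8.13 pos [0.4204 0.3676 0.0763] yaw -124.2 -> d [-0.02 -0.    0.27] turn 0.003 j6 -1.61
[ 0.3011631   0.08242351 -4.33092912] [0.13629602 0.09213223 0.03630888]
```

Perfect position. I'll lower it to contact.

>>> servo_tool:
  commands: "0 0 0.1 0; 0 0 0.2 0; 0 0 0.2 0; 0 0 0.2 0"

```text
time: 8.52
eef_pos: [0.4206, 0.3673, 0.0742]
tcp_rot: [-0.467, 0.884, -0.0, -0.0]
ft_force: [-0.5, 0.4, -3.5]
gripper_width: 0.0155
gripper_force: 68.8
```

>>> servo_tool:
  commands: "0 0 0.1 0; 0 0 0.1 0; 0 0 0.1 0"

```text
time: 8.77
eef_pos: [0.4208, 0.3676, 0.0737]
tcp_rot: [-0.468, 0.884, 0.0, 0.0]
ft_force: [-1.0, 0.4, -0.0]
gripper_width: 0.0151
gripper_force: 69.4
```

```bash
python3 - <<'E'
from h import *
for i in range(4):
    go(.4206,.3678,.0736,-124.4);print(state()['ft_force'],state()['wrist_torque']);camera("side")
E
```

```text
t8.77 pos [0.4208 0.3676 0.0737] yaw -124.3 -> d [-0.    0.03  0.01] turn 0.003 j6 -1.61
[-0.95793739  0.39724807 -0.03492627] [ 0.04349269  0.36759334 -0.01887709]
t8.82 pos [0.4208 0.3676 0.0737] yaw -124.3 -> d [-0.01  0.03  0.01] turn 0.003 j6 -1.61
[-1.52179882  0.38534012 -0.35078257] [0.0293688  0.40569321 0.00292019]
t8.87 pos [0.4208 0.3676 0.0737] yaw -124.3 -> d [-0.    0.03  0.01] turn 0.003 j6 -1.61
[-1.53375301  0.4726207  -0.90913313] [ 0.07011762  0.43670226 -0.03176244]
t8.92 pos [0.4208 0.3676 0.0737] yaw -124.3 -> d [-0.    0.03  0.01] turn 0.003 j6 -1.61
[-1.33360862 -0.22687576  0.10635834] [ 0.13069786  0.45775363 -0.00905265]
```

>>> servo_tool:
  commands: "0 0 0 0; 0 0 0 0; 0 0 0 0; 0 0 0 0; 0 0 0 0"
  hand: 3.6
  grip_force: 40

```text
time: 9.38
eef_pos: [0.4209, 0.3674, 0.0734]
tcp_rot: [-0.467, 0.884, 0.0, 0.0]
ft_force: [-0.4, 0.3, 0.5]
gripper_width: 0.036
gripper_force: 0.0
```

>>> servo_tool:
  commands: "0 0 -1.5 0; 0 0 -3.5 0; 0 0 -6 0; 0 0 -9 0; 0 0 -12 0; 0 0 -12.5 0; 0 0 -12.5 0; 0 0 -12.5 0"

```text
time: 10.05
eef_pos: [0.4203, 0.3671, 0.1979]
tcp_rot: [-0.467, 0.884, 0.0, -0.0]
ft_force: [0.9, 0.2, -0.2]
gripper_width: 0.0358
gripper_force: 0.0
```

```bash
python3 - <<'E'
from h import *
import cv2,pickle
go(.5074,.381,.20,20)
m=camera_model("wrist");b=camera("wrist")[:,:,::-1];a=camera("side")[:,:,::-1];pickle.dump(m,open("w5.pkl","wb"))
cv2.imwrite("pics/w5.png",b)
o=np.hstack([cv2.resize(a[220:350,190:330],None,fx=2.9,fy=2.9,interpolation=2),cv2.resize(b[100:290,50:245],(390,380),interpolation=2)[:377]])
cv2.imwrite("pics/s5.png",o);print(o.shape)
E
```

```text
t10.05 pos [0.4203 0.3671 0.1979] yaw -124.3 -> d [-6.06 -6.41 -0.21] turn -2.518 j6 -1.61
(377, 796, 3)
```

View pics/s5.png

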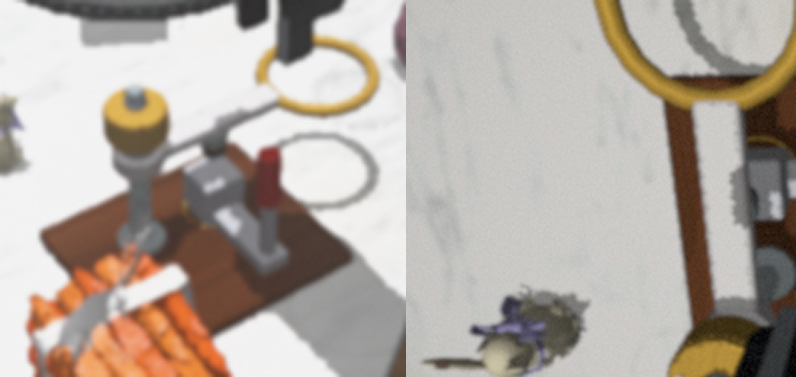

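Here the gauge stands flat under the foot, with its handle to the front and about 8 mm free above the block. The last picture is used, so from here on I work from numbers only. Next I turn the tool back and move over the collar.

>>> servo_tool:
  commands: "-1 -1 -0.5 -0.12; -2 -2 -0.5 -0.24; -3 -3 -0.5 -0.36; -4 -4 -0.5 -0.48; -5 -5 -0.5 -0.6; -6 -6 -0.5 -0.72; -6.1 -6.4 -0.5 -0.84; -6.1 -6.4 -0.5 -0.96"
  hand: 8

```text
time: 10.82
eef_pos: [0.5085, 0.381, 0.2005]
tcp_rot: [0.824, -0.566, -0.0, 0.002]
ft_force: [0.7, 0.9, 0.3]
gripper_width: 0.0799
gripper_force: 0.0
```

>>> servo_tool:
  commands: "0 0 0 -0.12; 0 0 0 -0.24; 0 0 0 -0.36; 0 0 0 -0.48; 0 0 0 -0.6; 0 0 0 -0.72; 0 0 0 -0.84; 0 0 0 -0.96"

```text
time: 11.48
eef_pos: [0.5074, 0.3812, 0.201]
tcp_rot: [0.993, -0.121, -0.001, 0.002]
ft_force: [-0.0, 0.1, -0.4]
gripper_width: 0.0802
gripper_force: 0.0
```

>>> servo_tool:
  commands: "0 0 0 -0.12; 0 0 0 -0.24; 0 0 0 -0.36; 0 0 0 -0.48; 0 0 0 -0.6; 0 0 0 -0.72; 0 0 0 -0.8; 0 0 0 -0.8"

```text
time: 12.15
eef_pos: [0.5075, 0.3812, 0.2012]
tcp_rot: [0.962, 0.273, -0.002, 0.001]
ft_force: [-0.6, 0.3, -0.3]
gripper_width: 0.0799
gripper_force: 0.0
```

```bash
python3 - <<'E'
from h import *
import cv2
np.set_printoptions(precision=4,suppress=True)
go(.508,.381,.096,30)
c={}
for n in("side","scene"):
    im=camera(n).astype(int);mk=(im[...,0]-np.maximum(im[...,1],im[...,2])>60).astype(np.uint8)
    N,l,s,q=cv2.connectedComponentsWithStats(mk)
    for i in range(1,N):
        if s[i,4]>15:
            p=plane(n,q[i],.09)
            if abs(p[0]-.42)<.06 and abs(p[1]-.37)<.06: print(n,q[i],s[i],p); c[n]=q[i]
if len(c)==2: print("handle mid (z~.089)",tri(*[ray(n,c[n]) for n in c]))
E
```

```text
t12.15 pos [0.5075 0.3812 0.2012] yaw 31.6 -> d [ 0.07  0.04 10.52] turn 0.029 j6 1.22
side [282.4091 273.25  ] [279 270   8   7  44] [0.4263 0.35   0.09  ]
scene [206.3333 200.4167] [204 194   5  15  60] [0.4232 0.3727 0.09  ]
handle mid (z~.089) [0.4195 0.3615 0.0982]
```

>>> servo_tool:
  commands: "0 0 2 0; 0 0 4 0; 0 0 6 0; 0 0 8 0; 0 0 9.5 0; 0 0 10.5 0; 0 0 10.5 0; 0 0 10.5 0"

```text
time: 12.92
eef_pos: [0.508, 0.3817, 0.0979]
tcp_rot: [0.962, 0.272, -0.0, 0.0]
ft_force: [0.1, 0.6, 0.2]
gripper_width: 0.0805
gripper_force: 0.0
```

>>> servo_tool:
  commands: "0 0 0 0; 0 0 0 0; 0 0 0 0; 0 0 0 0; 0 0 0 0; 0 0 0 0; 0 0 0 0"
  hand: 0
  grip_force: 40

```text
time: 13.5
eef_pos: [0.509, 0.3813, 0.1]
tcp_rot: [0.962, 0.272, 0.001, 0.0]
ft_force: [1.7, -4.2, 5.5]
gripper_width: 0.0421
gripper_force: 41.1
```

```bash
python3 - <<'E'
from h import *
for i in range(3):
    go(.508,.381,.096,30);s=state();print(s['ft_force'],s['wrist_torque'],s['gripper_width'],s['gripper_force']);camera("side")
E
```

```text
t13.50 pos [0.509  0.3813 0.1   ] yaw 31.6 -> d [-0.1  -0.03  0.4 ] turn 0.028 j6 1.22
[ 1.70704014 -4.17669522  5.4642088 ] [-1.35395867 -0.55493805  0.059081  ] 0.04207208842830331 41.05382323265076
t13.55 pos [0.509  0.3812 0.1   ] yaw 31.6 -> d [-0.09 -0.03  0.4 ] turn 0.028 j6 1.22
[ 2.61615022 -4.5825533   5.460985  ] [-1.2772028  -0.58775333  0.06857867] 0.04213831364444888 41.05189383029938
t13.60 pos [0.509  0.3812 0.1   ] yaw 31.6 -> d [-0.1  -0.03  0.4 ] turn 0.028 j6 1.22
[ 2.37585267 -4.97095492  5.63085553] [-1.30752795 -0.62365557  0.08039726] 0.041887029753038804 41.053070425987244
```

>>> servo_tool:
  commands: "0 0 0.06 0.1; 0 0 0.11 0.2; 0 0 0.17 0.3; 0 0 0.23 0.4; 0 0 0.29 0.5; 0 0 0.34 0.6; 0 0 0.4 0.7; 0 0 0.46 0.8"

```text
time: 14.32
eef_pos: [0.5091, 0.3803, 0.0954]
tcp_rot: [0.992, -0.126, 0.001, 0.001]
ft_force: [3.3, -7.6, 5.7]
gripper_width: 0.042
gripper_force: 41.2
```

```bash
cat > q.py <<'E'
from h import *
np.set_printoptions(precision=3,suppress=True)
T=[];F=[]
for i in range(5):
    s=state();T.append(s['wrist_torque']);F.append(s['ft_force']);camera("side")
go(.508,.381,.096,30);print("F",np.mean(F,0),"T",np.mean(T,0),"sd",np.std(T,0),s['gripper_width'],"j6eff",s['effort'][5])
E
python3 q.py
```

```text
t14.57 pos [0.509 0.38  0.095] yaw -14.3 -> d [-0.12 -0.05 -0.06] turn -0.773 j6 0.42
F [ 2.858 -7.034  6.136] T [-1.954 -0.824 -0.152] sd [0.033 0.024 0.086] 0.04216269167633079 j6eff 0.17503225710242987
```

>>> servo_tool:
  commands: "0.03 0.04 0.03 0.06; 0.06 0.09 0.07 0.12; 0.06 0.09 0.1 0.18; 0.06 0.09 0.14 0.24; 0.06 0.09 0.17 0.3; 0.06 0.09 0.2 0.36; 0.06 0.09 0.23 0.42; 0.06 0.09 0.25 0.46"

```text
time: 15.23
eef_pos: [0.5088, 0.3797, 0.0927]
tcp_rot: [0.937, -0.348, 0.001, 0.0]
ft_force: [0.9, -4.9, 6.7]
gripper_width: 0.0419
gripper_force: 41.2
```

```bash
sed -i 's/range(5)/range(12)/; s/T=\[\];/T=[];E=[];/; s/T.append/E.append(s["effort"][5]);T.append/; s/"j6eff",.*$/"eff",np.round(E,3))/' q.py; python3 q.py
```

```text
t15.83 pos [0.509 0.38  0.093] yaw -40.7 -> d [-0.15 -0.05 -0.33] turn -1.233 j6 -0.04
F [ 0.984 -5.123  6.67 ] T [-1.522 -0.216 -0.177] sd [0.023 0.037 0.062] 0.042035247314909964 eff [ 0.145 -0.008  0.072  0.167  0.188  0.192  0.191  0.191  0.191  0.191
  0.191  0.191]
```

>>> servo_tool:
  commands: "0.04 0.05 0.02 0.05; 0.04 0.05 0.06 0.1; 0.04 0.05 0.06 0.1; 0.04 0.05 0.06 0.1; 0.04 0.05 0.06 0.1; 0.04 0.05 0.06 0.1; 0.04 0.05 0.06 0.1"

```text
time: 16.42
eef_pos: [0.5087, 0.3796, 0.0922]
tcp_rot: [0.919, -0.394, 0.0, -0.0]
ft_force: [0.1, -4.0, 6.2]
gripper_width: 0.0421
gripper_force: 41.3
```

```bash
sed -i 's/range(12)/range(6)/' q.py; python3 q.py
```

```text
t16.72 pos [0.509 0.38  0.092] yaw -46.4 -> d [-0.16 -0.05 -0.38] turn -1.333 j6 -0.14
F [ 0.452 -3.86   6.686] T [-1.184 -0.048 -0.201] sd [0.02  0.037 0.036] 0.04228608935040954 eff [0.192 0.192 0.192 0.192 0.192 0.192]
```

>>> servo_tool:
  commands: "0 0 0.03 0.05; 0 0 0.06 0.1; 0 0 0.06 0.1; 0 0 0.06 0.1; 0 0 0.06 0.1; 0 0 0.06 0.1; 0 0 0.06 0.1"

```text
time: 17.3
eef_pos: [0.5086, 0.3795, 0.0916]
tcp_rot: [0.898, -0.439, 0.0, -0.0]
ft_force: [0.6, -4.1, 6.5]
gripper_width: 0.042
gripper_force: 41.3
```

```bash
python3 q.py
```

```text
t17.60 pos [0.509 0.38  0.092] yaw -52.1 -> d [-0.16 -0.04 -0.44] turn -1.433 j6 -0.24
F [ 0.568 -4.099  7.065] T [-1.24   0.056 -0.182] sd [0.024 0.027 0.043] 0.04182040900027237 eff [0.194 0.194 0.194 0.194 0.194 0.194]
```

>>> servo_tool:
  commands: "0 0 0.03 0.05; 0 0 0.06 0.1; 0 0 0.09 0.15; 0 0 0.09 0.15; 0 0 0.09 0.15; 0 0 0.09 0.15; 0 0 0.09 0.15"

```text
time: 18.18
eef_pos: [0.5085, 0.3794, 0.0908]
tcp_rot: [0.863, -0.505, 0.0, 0.0]
ft_force: [-0.6, -3.7, 7.8]
gripper_width: 0.0421
gripper_force: 41.4
```

```bash
python3 q.py
```

```text
t18.48 pos [0.508 0.379 0.091] yaw -60.7 -> d [-0.16 -0.04 -0.53] turn -1.583 j6 -0.39
F [-0.2   -4.032  7.642] T [-1.261  0.196 -0.199] sd [0.023 0.02  0.036] 0.04246540524281834 eff [0.196 0.196 0.196 0.196 0.196 0.196]
```

>>> servo_tool:
  commands: "0 0 0.03 0.05; 0 0 0.06 0.1; 0 0 0.09 0.15; 0 0 0.09 0.15; 0 0 0.09 0.15; 0 0 0.09 0.15; 0 0 0.09 0.15"

```text
time: 19.07
eef_pos: [0.5083, 0.3793, 0.0899]
tcp_rot: [0.823, -0.569, 0.0, 0.0]
ft_force: [-1.1, -3.9, 7.5]
gripper_width: 0.042
gripper_force: 41.4
```

```bash
python3 q.py
```

```text
t19.37 pos [0.508 0.379 0.09 ] yaw -69.3 -> d [-0.16 -0.03 -0.61] turn -1.733 j6 -0.54
F [-0.873 -4.59   7.699] T [-1.302  0.339 -0.198] sd [0.015 0.012 0.023] 0.041565533047933985 eff [0.199 0.199 0.199 0.199 0.199 0.199]
```

>>> servo_tool:
  commands: "0 0 0.03 0.05; 0 0 0.06 0.1; 0 0 0.09 0.15; 0 0 0.09 0.15; 0 0 0.09 0.15; 0 0 0.09 0.15; 0 0 0.09 0.15"

```text
time: 19.95
eef_pos: [0.5081, 0.3793, 0.089]
tcp_rot: [0.778, -0.629, 0.0, 0.0]
ft_force: [-1.4, -4.5, 8.0]
gripper_width: 0.0421
gripper_force: 41.5
```

```bash
python3 q.py; python3 - <<'E'
from h import *
import cv2
def ring(n,im,b):
    hsv=cv2.cvtColor(im,cv2.COLOR_BGR2HSV);mk=((hsv[...,0]>12)&(hsv[...,0]<32)&(hsv[...,1]>110)&(hsv[...,2]>100)).astype(np.uint8)
    x0,x1,y0,y1=b;q=cv2.findNonZero(mk[y0:y1,x0:x1]);r=cv2.boundingRect(q);return r,len(q)
for n,b in(("side",(276,325,228,275)),("scene",(214,252,200,232))):
    print(n,ring(n,cv2.imread(f"pics/{n}0.png"),b),ring(n,np.ascontiguousarray(camera(n)[:,:,::-1]),b))
E
```

```text
t20.25 pos [0.508 0.379 0.089] yaw -77.9 -> d [-0.17 -0.02 -0.7 ] turn -1.883 j6 -0.69
F [-1.628 -4.675  8.218] T [-1.298  0.529 -0.217] sd [0.024 0.028 0.015] 0.04213906253649379 eff [0.202 0.202 0.202 0.202 0.202 0.202]
side ((3, 5, 41, 26), 206) ((3, 9, 41, 27), 213)
scene ((1, 6, 35, 22), 290) ((2, 9, 34, 19), 249)
```

>>> servo_tool:
  commands: "0 0 0.03 0.05; 0 0 0.06 0.1; 0 0 0.09 0.15; 0 0 0.09 0.15; 0 0 0.09 0.15; 0 0 0.09 0.15; 0 0 0.09 0.15"

```text
time: 20.93
eef_pos: [0.5079, 0.3792, 0.0881]
tcp_rot: [0.728, -0.685, 0.0, 0.001]
ft_force: [-1.5, -5.2, 9.6]
gripper_width: 0.0423
gripper_force: 41.5
```

```bash
python3 q.py
```

```text
t21.23 pos [0.508 0.379 0.088] yaw -86.5 -> d [-0.17 -0.02 -0.79] turn -2.033 j6 -0.84
F [-2.104 -5.156  8.81 ] T [-1.303  0.715 -0.209] sd [0.044 0.034 0.034] 0.04219635944766168 eff [0.205 0.205 0.205 0.205 0.205 0.205]
```

>>> servo_tool:
  commands: "0 0 0.03 0.05; 0 0 0.06 0.1; 0 0 0.09 0.15; 0 0 0.09 0.15; 0 0 0.09 0.15; 0 0 0.09 0.15; 0 0 0.09 0.15"

```text
time: 21.82
eef_pos: [0.5077, 0.3792, 0.0873]
tcp_rot: [-0.675, 0.738, -0.0, -0.001]
ft_force: [-3.1, -4.1, 9.7]
gripper_width: 0.0421
gripper_force: 41.5
```

```bash
python3 q.py
```

```text
t22.12 pos [0.508 0.379 0.087] yaw -95.1 -> d [-0.18 -0.01 -0.87] turn -2.183 j6 -0.99
F [-2.981 -4.245  9.469] T [-1.267  0.882 -0.219] sd [0.034 0.025 0.025] 0.04191786452307554 eff [0.208 0.207 0.207 0.207 0.207 0.207]
```

>>> servo_tool:
  commands: "0 0 0.02 0.05; 0 0 0.05 0.1; 0 0 0.07 0.15; 0 0 0.07 0.15; 0 0 0.07 0.15; 0 0 0.07 0.15; 0 0 0.07 0.15"

```text
time: 22.7
eef_pos: [0.5075, 0.3792, 0.0864]
tcp_rot: [-0.618, 0.786, -0.0, -0.001]
ft_force: [-3.0, -4.6, 9.3]
gripper_width: 0.0418
gripper_force: 41.5
```

```bash
python3 q.py
```

```text
t23.00 pos [0.507 0.379 0.086] yaw -103.7 -> d [-0.18 -0.   -0.96] turn -2.333 j6 -1.14
F [-3.294 -4.252  9.172] T [-1.169  1.002 -0.19 ] sd [0.022 0.027 0.014] 0.04200822638659865 eff [0.206 0.206 0.206 0.206 0.206 0.206]
```

>>> servo_tool:
  commands: "0 0 0.02 0.05; 0 0 0.05 0.1; 0 0 0.07 0.15; 0 0 0.07 0.15; 0 0 0.07 0.15; 0 0 0.07 0.15; 0 0 0.07 0.15"

```text
time: 23.58
eef_pos: [0.5073, 0.3793, 0.0855]
tcp_rot: [-0.557, 0.83, -0.0, -0.001]
ft_force: [-4.4, -2.9, 8.8]
gripper_width: 0.042
gripper_force: 41.5
```

```bash
python3 q.py
```

```text
t23.88 pos [0.507 0.379 0.086] yaw -112.3 -> d [-0.18  0.01 -1.04] turn -2.484 j6 -1.29
F [-3.819 -3.56   8.613] T [-1.098  1.098 -0.196] sd [0.019 0.025 0.034] 0.041929752308555675 eff [0.205 0.205 0.205 0.204 0.204 0.204]
```

>>> servo_tool:
  commands: "0 0 0.03 0.05; 0 0 0.06 0.1; 0 0 0.08 0.15; 0 0 0.08 0.15; 0 0 0.08 0.15; 0 0 0.08 0.15; 0 0 0.08 0.15"

```text
time: 24.47
eef_pos: [0.5072, 0.3794, 0.0847]
tcp_rot: [-0.493, 0.87, -0.0, -0.001]
ft_force: [-3.6, -3.9, 8.5]
gripper_width: 0.0417
gripper_force: 41.5
```

```bash
python3 q.py
```

```text
t24.77 pos [0.507 0.379 0.085] yaw -120.9 -> d [-0.18  0.01 -1.13] turn -2.633 j6 -1.44
F [-4.158 -3.709  8.967] T [-0.988  1.233 -0.222] sd [0.025 0.021 0.027] 0.04193622869512977 eff [0.205 0.205 0.205 0.205 0.205 0.205]
```

>>> servo_tool:
  commands: "0 0 0.03 0.05; 0 0 0.06 0.1; 0 0 0.08 0.15; 0 0 0.08 0.15; 0 0 0.08 0.15; 0 0 0.08 0.15; 0 0 0.08 0.15"

```text
time: 25.35
eef_pos: [0.507, 0.3795, 0.0838]
tcp_rot: [-0.427, 0.904, -0.0, -0.001]
ft_force: [-5.2, -3.5, 8.5]
gripper_width: 0.0422
gripper_force: 41.5
```

```bash
python3 q.py
```

```text
t25.65 pos [0.507 0.38  0.084] yaw -129.5 -> d [-0.17  0.02 -1.22] turn -2.784 j6 -1.59
F [-4.97  -3.308  8.57 ] T [-0.863  1.365 -0.212] sd [0.018 0.02  0.028] 0.04196062181901409 eff [0.205 0.205 0.205 0.205 0.205 0.205]
```

>>> servo_tool:
  commands: "0 0 0.03 0.05; 0 0 0.06 0.1; 0 0 0.08 0.15; 0 0 0.08 0.15; 0 0 0.08 0.15; 0 0 0.08 0.15; 0 0 0.08 0.15"

```text
time: 26.23
eef_pos: [0.5069, 0.3796, 0.083]
tcp_rot: [-0.358, 0.934, 0.0, -0.001]
ft_force: [-5.7, -2.5, 8.6]
gripper_width: 0.0424
gripper_force: 41.5
```

```bash
python3 q.py
```

```text
t26.53 pos [0.507 0.38  0.083] yaw -138.1 -> d [-0.17  0.03 -1.3 ] turn -2.933 j6 -1.74
F [-5.25  -2.718  8.372] T [-0.723  1.494 -0.172] sd [0.032 0.017 0.022] 0.04176999019297134 eff [0.194 0.194 0.194 0.194 0.194 0.194]
```

>>> servo_tool:
  commands: "0 0 0.03 0.05; 0 0 0.06 0.1; 0 0 0.08 0.15; 0 0 0.08 0.15; 0 0 0.08 0.15; 0 0 0.08 0.15; 0 0 0.08 0.15"

```text
time: 27.12
eef_pos: [0.5068, 0.3798, 0.0821]
tcp_rot: [-0.287, 0.958, 0.0, -0.001]
ft_force: [-6.1, -2.4, 7.3]
gripper_width: 0.0418
gripper_force: 41.5
```

```bash
python3 q.py
```

```text
t27.42 pos [0.507 0.38  0.082] yaw -146.7 -> d [-0.17  0.03 -1.39] turn -3.083 j6 -1.89
F [-5.829 -2.582  8.247] T [-0.603  1.598 -0.156] sd [0.021 0.027 0.021] 0.04243945038414876 eff [0.174 0.174 0.174 0.174 0.174 0.174]
```

Once settled, the j6 effort opposes the turn (the servo holds back). It dropped by 0.0196 over 0.15 rad, which is exactly the foot spring's 0.131 N m per rad, so the foot now presses with about 5 N. Two more small steps.

>>> servo_tool:
  commands: "0 0 0.03 0.05; 0 0 0.06 0.1; 0 0 0.06 0.1; 0 0 0.06 0.1; 0 0 0.06 0.1; 0 0 0.06 0.1; 0 0 0.06 0.1"

```text
time: 28.0
eef_pos: [0.5067, 0.3799, 0.0816]
tcp_rot: [-0.239, 0.971, 0.0, -0.001]
ft_force: [-6.4, -1.8, 8.1]
gripper_width: 0.0417
gripper_force: 41.5
```

```bash
python3 q.py
```

```text
t28.30 pos [0.507 0.38  0.082] yaw -152.4 -> d [-0.16  0.04 -1.44] turn 3.100 j6 -1.99
F [-6.123 -2.325  8.329] T [-0.54   1.7   -0.154] sd [0.025 0.017 0.025] 0.041952579666270695 eff [0.163 0.163 0.163 0.163 0.163 0.163]
```

>>> servo_tool:
  commands: "0 0 0.03 0.05; 0 0 0.05 0.1; 0 0 0.05 0.1; 0 0 0.05 0.1; 0 0 0.05 0.1; 0 0 0.05 0.1; 0 0 0.05 0.1"

```text
time: 28.88
eef_pos: [0.5067, 0.38, 0.081]
tcp_rot: [-0.19, 0.982, 0.0, -0.001]
ft_force: [-5.5, -1.5, 8.2]
gripper_width: 0.0419
gripper_force: 41.4
```

```bash
python3 q.py
```

```text
t29.18 pos [0.507 0.38  0.081] yaw -158.1 -> d [-0.16  0.04 -1.5 ] turn 3.000 j6 -2.09
F [-6.029 -1.541  8.264] T [-0.433  1.731 -0.147] sd [0.04  0.018 0.022] 0.04217530588912283 eff [0.149 0.149 0.149 0.149 0.149 0.149]
```

About 9.8 N now (0.205 − 0.149 = 0.056 N m). I'll let go and rise.

>>> servo_tool:
  commands: "0 0 0 0; 0 0 0 0; 0 0 0 0; 0 0 0 0; 0 0 0 0; 0 0 0 0"
  hand: 7

```text
time: 29.68
eef_pos: [0.5083, 0.3801, 0.0796]
tcp_rot: [-0.19, 0.982, -0.0, -0.0]
ft_force: [0.0, 0.1, -0.4]
gripper_width: 0.0698
gripper_force: 0.0
```

>>> servo_tool:
  commands: "0 0 -1 0; 0 0 -2.5 0; 0 0 -4.5 0; 0 0 -7 0; 0 0 -10 0; 0 0 -12 0; 0 0 -13 0; 0 0 -13 0"

```text
time: 30.35
eef_pos: [0.5093, 0.381, 0.2133]
tcp_rot: [-0.19, 0.982, 0.002, 0.003]
ft_force: [0.6, 0.2, 1.5]
gripper_width: 0.0697
gripper_force: 0.0
```

```bash
python3 q.py; python3 - <<'E'
from h import *
import cv2
for n,b in(("side",(276,325,228,275)),("scene",(214,252,200,232))):
    im=np.ascontiguousarray(camera(n)[:,:,::-1]);hsv=cv2.cvtColor(im,cv2.COLOR_BGR2HSV)
    mk=((hsv[...,0]>12)&(hsv[...,0]<32)&(hsv[...,1]>110)&(hsv[...,2]>100)).astype(np.uint8)
    x0,x1,y0,y1=b;print(n,cv2.boundingRect(cv2.findNonZero(mk[y0:y1,x0:x1])))
    i=im.astype(int);mk=(i[...,2]-np.maximum(i[...,1],i[...,0])>60).astype(np.uint8)
    N,l,s,q=cv2.connectedComponentsWithStats(mk)
    for k in range(1,N):
        p=plane(n,q[k],.09)
        if s[k,4]>15 and abs(p[0]-.42)<.06 and abs(p[1]-.37)<.06: print("handle",n,q[k],s[k])
    # eggs and hare: change against the first picture
    a=cv2.imread(f"pics/{n}0.png")
    for nm,z in(("tin",(325,210,355,248) if n=="side" else (245,245,273,282)),("gold",(164,316,187,341) if n=="side" else None),("hare",(176,246,200,280) if n=="side" else (269,190,287,210))):
        if z: print(nm,n,np.abs(a[z[1]:z[3],z[0]:z[2]].astype(int)-i[z[1]:z[3],z[0]:z[2]]).mean().round(1))
E
```

```text
t30.65 pos [0.508 0.38  0.208] yaw -158.1 -> d [-0.11  0.14 11.19] turn 3.001 j6 -2.08
F [-0.146 -0.264 -0.323] T [-0.016  0.002 -0.004] sd [0.022 0.025 0.019] 0.06974349359816558 eff [-0.  0.  0.  0. -0. -0.]
side (3, 12, 40, 27)
handle side [282.54761905 273.14285714] [279 270   8   7  42]
tin side 1.4
gold side 0.9
hare side 0.5
scene (3, 12, 33, 19)
handle scene [206.3559322 200.3220339] [204 194   5  15  59]
tin scene 2.6
hare scene 2.7
```

The handle is where I set it down, the hare and the eggs haven't moved, and the dripper ring sits lower than at the start. The job is ready to hand in.

```bash
python3 -c "
from plant import *
print(job_done())"
```

```text
the job is handed in; nothing more can be done
None
```

The job is handed in: the gauge stands on the brass ring with its handle to the front, nipped by the foot at about 10 N (estimated from wrist-joint torque), the gripper is clear, and the hare and both eggs are unmoved.

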